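Push the injector rack past the sprung gate

ROBOT

A 6-joint arm with a two-finger parallel gripper is mounted at the origin on the work surface. World frame = base frame: x ahead of the robot, y to its left, z up, the work surface at z = 0. Lengths are in m, angles in rad, forces in N, time in s.
With the tool pointing down it reaches from about 0.225 to 0.875 m from the base axis. Payload 3.4 kg.
Tool frame: the origin (TCP) lies between the finger pads; the fingertips stand 8 mm ahead of it and the grasp point (between the pads) lies 11 mm behind it; z points along the fingers, y is the line along which they close (so a half turn about z gives the same grasp; the last joint's range is limited). The gripper opens to 85 mm and grips with 20 to 120 N. Pads are 22 mm wide; open, the fingers measure 114 mm over their backs; the gripper's body (76 mm by 85 mm) begins 54 mm behind the grasp point. The pads swing forward as they close: fully open they stand 13 mm farther back than shut.
Start: joints at [-0.121, 0.276, 1.505, -0, 1.361, -0.121], TCP at [0.575, -0, 0.211] pointing down, gripper open.
Joint ranges: [-2.89, 2.89], [-0.75, 2.08], [0.22, 2.7], [-1.18, 4.32], [0.11, 2.71], [-2.7, 2.7]. Speed limits (rad/s): [2.57, 2.57, 3.14, 3.14, 3.14, 3.14].

INTERFACE

Orientations are given as a unit quaternion [w, x, y, z].
In Python, from rig import manip, optics, finder gives the robot as it stands.
- The arm moves only by the tool servo_tool, never from a script. Its argument "increments" is a list of rows, each a list of 7 numbers: the shift along the tool's x, y, z in cm, then the turn, a rotation vector about the tool's x, y, z in degrees, then the closure, from -1 (fully open) to 1 (shut). In form: [[x, y, z, rx, ry, rz, gripper], ...]. A call has exactly 5 rows; each row shifts and turns the commanded pose from where the row before left it, along the tool's axes as they then stand; what a row does not reach is not made up. A row lasts 1/10 s, in which the tool goes at most 50 mm and 8.59 degrees, less where a joint would pass 70% of its speed; a pose out of reach is approached as far as the arm can. A call is refused whole if a number of a shift passes 5 or a number of a turn 8.59, either way. A call with a gripper value outside its range is refused whole. The fingers move at their own pace and stop on an object; "squeeze" is the grip in N (left out, the last holds). Time passes only in rows, so rows that do not move let the fingers close, or fill a call up. It gives the time, the measured TCP pose, the force, the opening and the grip force at its end, in the units of the state.
- manip.get_state(): the state, without advancing time (a new reading comes with each control period).
- optics.get_image(name): name is "scene" or "side" or "wrist"; returns the picture (480x640x3 uint8, red, green, blue); there is no depth.
- optics.get_calibration(name): a dict with "fov_y" (degrees; the focal length in pixels is half the picture's height over the tangent of half this angle, whatever the lens; pixels are square), "cx", "cy" (the principal point, pixels), "world_to_cam" (4x4, takes a point from world to camera coordinates). Camera axes: x right, y down, z forward; pixel columns grow to the right and rows downward; lengths in m; the calibration is good to about 2 mm. The wrist camera is an equidistant fisheye: a pixel r from the principal point sees the ray r / f radians off the axis. A picture is of the moment at which its call begins: read the wrist's pose just before it. get_calibration takes no time and is no camera call; for the wrist camera it gives the pose at the moment of the call.
- manip.sign_off(): hands the job in; it is judged then, once.
Trained networks look in the newest picture that a camera, given by its name, has taken for a name from the list of things; names that differ only in an ending like _2 or _b are one class to them, and where a whole thing is asked for, a point or a joint stands for the part that bears it (a point fixed in the world has none). Each returns a list of dicts, best first, with "p" (0 to 1); they miss things now and then, are a little off and sometimes report something else, mostly with a low value. They report only what shows in the picture. A call takes as long as a camera call. They do not tell look-alikes from the thing itself.
- finder.silhouettes(label, camera): "region" (480x640 bool, what is visible of it) and "box" ([centre column, centre row, width, height] in pixels, round what is visible of it).
- finder.tip_of(label, camera): "at" ([column, row] in pixels: a listed point, or the origin of a listed thing).
The state is a dict: "clock": time; "qpos": joint angles; "qd": joint speeds; "effort": joint torques, N m; "position": TCP position; "ee_rot": TCP orientation; "contact_force": force on the tool from outside, world axes, zero at the start; "moment": the same for the moment, N m; "width": finger opening in m; "gripper_force": force on a finger pad.
Only numpy, scipy, OpenCV 4.12 (cv2) and the standard library are available. Lean on these libraries where they do the work, as an engineer would, in place of code of your own. Each camera call takes 0.05 s, during which the arm holds its last target. There are 200 camera calls.

TASK

Press the long hold-open plate down with one fingertip so that the gate bar swings up clear of the chute, and keep it held while another finger pushes the injector rack from behind, under the bar and fully home against the end stop; then let go so that the gate closes behind it. Only press and push: do not lift or tip the rack, do not let the rack knock against the gate or the gate drop on the rack, and leave the other things on the bench alone.

Things in the scene. Friction and masses are not known exactly. Their poses are not given: they have to be found in the camera images.
- chute: Fixed blue-painted steel chute. Origin: bench level, mid-channel, below the gate bar. +x push direction, +y to the hinge side, z up. Floor 4 mm thick; channel 56 mm wide (y -28 to 28), walls 4 mm thick, 22 mm high, from x -235 mm (open entry) to x 142 mm (point end_stop). Two hinge brackets, 16 mm wide, 46 mm high, at y 62, x -222 and x 52. Behind the stop a blue intake: x 150 to 250, y -60 to 90, 91 mm high.
- end_stop (a point): Centre of the end stop's face that the rack's nose must meet, at chute x = 142, y = 0, z = 34 mm. The stop plate is 64 mm wide and 60 mm high.
- hinge (a point): Fixed point on the gate's hinge axis in line with the gate bar: chute x = 0, y = 62, z = 42 mm. The axis (a 10 mm tube) is parallel to the chute's x, from x = -217 to 47 mm.
- gate (a joint): Gate angle (rad): 0 closed (bar level across the channel), grows as the plate is pressed down and the bar swings up; hard limit 0.9. The rack passes clear only above about 0.7; 0.75 to 0.85 is right. A spring (0.06 N m closed, 0.11 N m open: about 4 N at mid-plate) shuts it when let go. Pushing the rack against the bar does not open it.
- plate (a point): Centre of the aluminium hold-open plate, one piece with the gate: 262 mm along the chute (chute x -216 to 46), 46 mm wide (5 to 51 mm from the hinge axis), 5 mm thick. At gate angle q it slopes up outwards (+y) by 0.65 - q rad; closed it covers chute y 66 to 102 mm, outer edge 75 mm above the bench. Press it anywhere along its length; a finger can slide along it.
- bar_tip (a point): Centre of the gate bar's free end (moves with the gate). Steel bar, 8 mm thick along chute x (-4 to 4), 14 mm deep (z 36 to 50 mm closed), from the hinge to y = -2 mm when closed. At 0.8 rad its tip is about 95 mm above the bench at chute y 12 to 23 mm, so a gripper's body must pass above it.
- rack: Loose dark steel injector rack, about 0.5 kg, in the chute before the gate. Origin: centre of its underside; +x along its length, as the chute's +x. Base 110 x 50 x 10 mm; at each end, flush with the base, an upright plate 8 mm thick, 26 mm wide (y -13 to 13), 64 mm high; four fixed injectors between, 62 mm high. Fully home its origin is at chute x = 87 mm.
- rack_rear (a point): Point on the outer face of the rack's rear end plate (the face to push), centred, 46 mm above the rack's underside.
- can: Bystander: closed can, 60 mm across, 110 mm high; origin at its underside.
- bearing: Bystander: steel bearing ring lying flat, 64 mm across, 18 mm high; origin at its underside.
- wrench: Bystander: wrench lying flat on the bench between robot and chute, about 10 mm high.
- flange: Bystander: steel flange, foot 76 mm across, 45 mm high; origin at its underside.
There are look-alikes about, which are no part of the job. What is shaped like the rack but orange is not meant.

How it is judged:
On the way, in this order (a step that is already met when the one before it is completed fails the run):
1. the gate is held open while the rack is still before it (value of joint gate above 0.64 rad and x of rack in the frame of chute below -0.055 m), for 0.2 s.
2. the rack is half-way under the gate bar, the gate still held open (value of joint gate above 0.64 rad and x of rack in the frame of chute above 0 m), for 0.1 s.
At the end, for the whole second after the job is handed in: The rack stands level and at rest on the chute floor, its nose within 6 mm of the end stop, and the gate has closed behind it (joint below 0.06 rad) (x of rack in the frame of chute above 0.081 m and z of rack in the frame of chute below 0.008 m and angle between rack's own z axis and vertical below 0.05 rad and angle between the x axis of rack and the x axis of chute, either way round below 0.12 rad and value of joint gate below 0.06 rad and linear speed of rack below 0.01 m/s); the robot touches nothing.
It fails at once if the rack is rammed against the gate, or the gate dropped on the rack (more than 3 N between them) (contact force between rack and gate above 3 N).
It fails at once if the rack is lifted (more than 12 mm off the chute floor) (z of rack in the frame of chute above 0.016 m).
It fails at once if the rack is tipped (more than 0.25 rad) (angle between rack's own z axis and vertical above 0.25 rad).
It fails at once if the can, bearing, wrench or flange is moved more than 20 mm (distance of any of can, bearing, wrench, flange from where it was at the start of the episode above 0.02 m).
It also fails if it takes over 43 s, if anything falls off the work surface, if the arm or the gripper's body presses on something with over 40 N, if the wrist force passes 120 N, or if a joint passes its speed limit or range.

## Working session

There is one attempt and no reset: what is moved stays moved. The work goes in short steps, Python scripts to look and compute and a tool call to move; the robot and the scene stay as the last step left them, time stands still between calls to the robot, and variables do not carry over. Pictures are saved under pics/ and viewed, at most 10 in all, crops included, and the job is handed in when it is done.

Besides the shell and the picture viewer there is one more tool, called after "Request:" as name([rows], argument=value, ...), one row to a line, values as JSON. servo_tool: Moves the arm, as the interface text tells. Its arguments: {"type":"object","properties":{"increments":{"type":"array","items":{"type":"array","items":{"type":"number"}}},"squeeze":{"type":"number"}},"required":["increments"]}

```bash
mkdir -p pics; ls; cat > h.py <<'E'
import numpy as np,cv2
from rig import manip,optics,finder
def ray(cam,px):
    c=optics.get_calibration(cam); f=240/np.tan(np.radians(c['fov_y'])/2)
    T=np.array(c['world_to_cam']); R=T[:3,:3]; o=-R.T@T[:3,3]
    d=np.array([(px[0]-c['cx'])/f,(px[1]-c['cy'])/f]); 
    if cam=='wrist':
        r=np.hypot(*d); v=np.r_[d/r*np.sin(r),np.cos(r)]
    else: v=np.r_[d,1]
    return o,R.T@v
def atz(cam,px,z):
    o,v=ray(cam,px); return o+v*(z-o[2])/v[2]
def tri(a,b):
    (o,v),(p,w)=a,b
    s=np.linalg.lstsq(np.c_[v,-w],p-o,rcond=None)[0]
    A,B=o+v*s[0],p+w*s[1]; return (A+B)/2,np.linalg.norm(A-B)
def proj(cam,P):
    c=optics.get_calibration(cam); f=240/np.tan(np.radians(c['fov_y'])/2)
    T=np.array(c['world_to_cam']); q=T[:3,:3]@P+T[:3,3]
    if cam=='wrist':
        r=np.hypot(q[0],q[1]); k=np.arctan2(r,q[2])/r; return np.array([q[0]*k*f+c['cx'],q[1]*k*f+c['cy']])
    return np.array([q[0]/q[2]*f+c['cx'],q[1]/q[2]*f+c['cy']])
def shot(cam,fn=None):
    im=optics.get_image(cam)
    if fn: cv2.imwrite('pics/'+fn,im[:,:,::-1])
    return im
E
python3 - <<'E'
from h import *
np.set_printoptions(precision=3,suppress=True)
for c in ['scene','side']:
    shot(c,c+'0.png')
    print(c,ray(c,(320,240)))
    for l in ['chute','end_stop','hinge','plate','bar_tip','rack','rack_rear','can','bearing','wrench','flange']:
        print(l,[(np.round(d['at']),round(d['p'],2)) for d in finder.tip_of(l,c)[:4]])
E
```

```text
pics
scene (array([ 1.045, -0.699,  0.659]), array([-0.452,  0.718, -0.53 ]))
chute [(array([269., 312.]), 0.56), (array([266., 294.]), 0.26)]
end_stop [(array([202., 334.]), 0.87)]
hinge [(array([293., 306.]), 0.61)]
plate [(array([330., 286.]), 0.57)]
bar_tip [(array([267., 292.]), 0.81), (array([217., 276.]), 0.57)]
rack [(array([404., 333.]), 0.72), (array([304., 286.]), 0.68), (array([266., 236.]), 0.68), (array([351., 232.]), 0.68)]
rack_rear [(array([241., 226.]), 0.98), (array([323., 258.]), 0.69), (array([402., 335.]), 0.69), (array([330., 222.]), 0.61)]
can []
bearing [(array([340., 387.]), 0.86)]
wrench [(array([218., 274.]), 0.97), (array([339., 384.]), 0.72)]
flange [(array([308., 212.]), 0.65)]
side (array([0.247, 0.697, 0.687]), array([ 0.369, -0.664, -0.65 ]))
chute [(array([376., 240.]), 0.8)]
end_stop [(array([414., 195.]), 0.79)]
hinge []
plate [(array([323., 219.]), 0.6)]
bar_tip [(array([380., 221.]), 0.85), (array([316., 189.]), 0.38)]
rack [(array([348., 256.]), 0.89), (array([301., 350.]), 0.76), (array([415., 336.]), 0.74), (array([262., 217.]), 0.63)]
rack_rear [(array([325., 315.]), 0.89), (array([437., 304.]), 0.88), (array([329., 253.]), 0.71), (array([265., 188.]), 0.6)]
can [(array([237., 270.]), 0.97)]
bearing [(array([315., 188.]), 0.76)]
wrench [(array([445., 276.]), 0.85)]
flange [(array([363., 406.]), 0.9), (array([357., 210.]), 0.34)]
```

View pics/scene0.png

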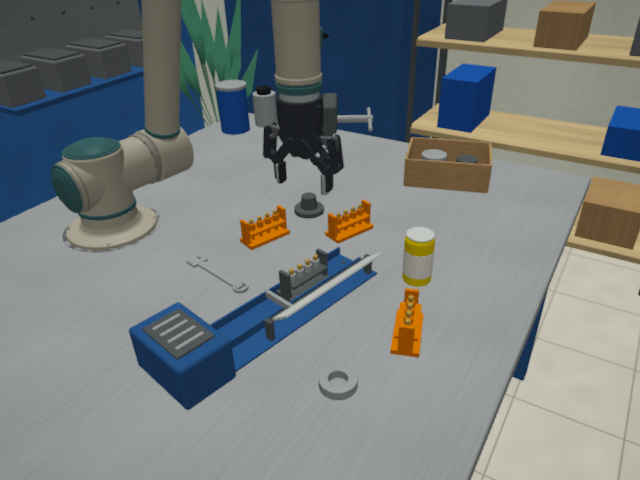

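View pics/side0.png

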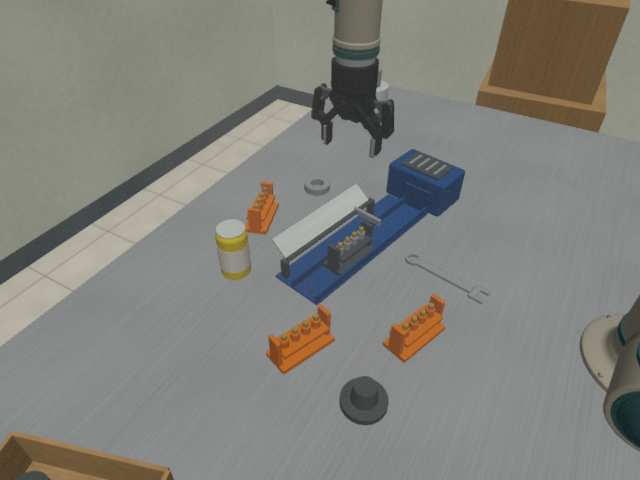

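Both views show the dark rack in the blue chute, at scene (304,278) and side (350,250). Possible mix-ups are the orange racks at scene (265,228), (350,222) and (407,325), and none of them fits the description. I'm taking the dark one. Next I'll fit the chute frame and check it with an overlay on close crops.

```bash
cat > fit.py <<'E'
from h import *
from scipy.optimize import least_squares
np.set_printoptions(precision=4,suppress=True)
def W(p,c):
    x,y,t=p[:3]; c=np.asarray(c,float)
    return np.array([x+np.cos(t)*c[0]-np.sin(t)*c[1],y+np.sin(t)*c[0]+np.cos(t)*c[1],c[2]])
def platepts(q,x0=-.216,x1=.046):
    a=.65-q
    return [[x,.062+np.cos(a)*r,.042+np.sin(a)*r] for x,r in [(x0,.005),(x0,.051),(x1,.051),(x1,.005)]]
E
cat > a.py <<'E'
from fit import *
obs=[('scene',(202,334),(.142,0,.034)),('side',(414,195),(.142,0,.034)),('scene',(267,292),(0,-.002,.043)),('side',(380,221),(0,-.002,.043)),
('scene',(293,306),(0,.062,.042)),('side',(376,240),(0,0,0)),('scene',(269,312),(0,0,0))]
pc=np.mean(platepts(0),0); obs+=[('scene',(330,286),pc),('side',(323,219),pc)]
f=lambda p:np.concatenate([proj(c,W(p,q))-u for c,u,q in obs])
best=min((least_squares(f,[.6,0,t],loss='soft_l1') for t in np.arange(-3,3.2,.7)),key=lambda s:s.cost)
p=best.x; print(p,f(p).reshape(-1,2)); np.save('p.npy',p)
P,e=tri(ray('scene',(323,258)),ray('side',(329,253)));print('rear',P,e)
R=np.array([[np.cos(p[2]),np.sin(p[2])],[-np.sin(p[2]),np.cos(p[2])]])
print('rear in chute',R@(P[:2]-p[:2]))
ims=[]
for c,(x0,y0,w,h) in [('scene',(180,225,220,150)),('side',(260,150,220,150))]:
    im=cv2.imread(f'pics/{c}0.png')[y0:y0+h,x0:x0+w]; s=2; im=cv2.resize(im,None,fx=3.6,fy=3.6 if 0 else 2.0*1.0,interpolation=cv2.INTER_CUBIC) if 0 else cv2.resize(im,None,fx=2.7,fy=2.0)if 0 else cv2.resize(im,(800*1//2*2//2*2//2,int(h*400/w)),interpolation=cv2.INTER_CUBIC) if 0 else cv2.resize(im,(440*1,300),interpolation=cv2.INTER_CUBIC)
    ims.append(im)
E
cat > ov.py <<'E'
from fit import *
def overlay(cam,src,box,out,p,q=0,rx=None,scale=3.6):
    x0,y0,w,h=box
    im=cv2.resize(cv2.imread(src)[y0:y0+h,x0:x0+w],None,fx=scale,fy=scale,interpolation=cv2.INTER_CUBIC)
    def poly(pts,col,cl=True):
        u=np.array([(proj(cam,W(p,a))-[x0-.0,y0-.0]+.5)*scale for a in pts]).astype(int)
        cv2.polylines(im,[u],cl,col,1,cv2.LINE_AA)
    for y in(-.032,.032): poly([[-.235,y,.0],[.142,y,.0],[.142,y,.022],[-.235,y,.022]],(0,255,255))
    poly([[.15,-.06,.091],[.25,-.06,.091],[.25,.09,.091],[.15,.09,.091]],(0,255,255))
    poly(platepts(q),(0,0,255))
    cc,s=np.cos(q),np.sin(q)
    poly([[0,.062,.042],[0,.062-.064*cc,.042+.064*s]],(0,255,0),False)
    if rx is not None:
        for dx in(-.055,.055): poly([[rx+dx,-.013,.004],[rx+dx,.013,.004],[rx+dx,.013,.068],[rx+dx,-.013,.068]],(255,0,255))
    cv2.imwrite(out,im)
E
sed -i '/^ims=/,$d' a.py
cat >> a.py <<'E'
from ov import overlay
rx=(R@(P[:2]-p[:2]))[0]+.055
overlay('scene','pics/scene0.png',(170,230,220,165),'pics/o1.png',p,0,rx)
overlay('side','pics/side0.png',(260,145,220,165),'pics/o2.png',p,0,rx)
E
python3 a.py
```

```text
Traceback (most recent call last):
  File "a.py", line 6, in <module>
    best=min((least_squares(f,[.6,0,t],loss='soft_l1') for t in np.arange(-3,3.2,.7)),key=lambda s:s.cost)
  File "a.py", line 6, in <genexpr>
    best=min((least_squares(f,[.6,0,t],loss='soft_l1') for t in np.arange(-3,3.2,.7)),key=lambda s:s.cost)
              ~~~~~~~~~~~~~^^^^^^^^^^^^^^^^^^^^^^^^^^^
  File "a.py", line 5, in <lambda>
    f=lambda p:np.concatenate([proj(c,W(p,q))-u for c,u,q in obs])
                               ~~~~^^^^^^^^^^
  File "h.py", line 18, in proj
    c=optics.get_calibration(cam); f=240/np.tan(np.radians(c['fov_y'])/2)
ValueError: time passes only in moves, steps and waits
```

```bash
cat > b.py <<'E'
s=open('h.py').read()
s=s.replace("c=optics.get_calibration(cam)","c=cal(cam)")
s=s.replace("def ray(","_C={}\ndef cal(cam):\n    if cam not in _C: _C[cam]=optics.get_calibration(cam)\n    return _C[cam]\ndef ray(",1)
open('h.py','w').write(s)
E
python3 b.py; python3 a.py 2>&1 | tail -20; python3 -c "
from h import *;print(manip.get_state()['clock'])"
```

```text
[ 0.532  -0.0746 -1.7746] [[ 5.4673  1.1383]
 [ 0.8514  1.8496]
 [-0.0254  0.6859]
 [-0.2277  1.6283]
 [-2.3212  1.2965]
 [ 1.269  -2.3751]
 [ 0.4213 -1.2202]
 [ 0.8457 -2.4677]
 [ 0.117  -0.6802]]
rear [0.5708 0.0702 0.0503] 0.006298579125133151
rear in chute [-0.1497  0.0086]
1.2
```

View pics/o1.png

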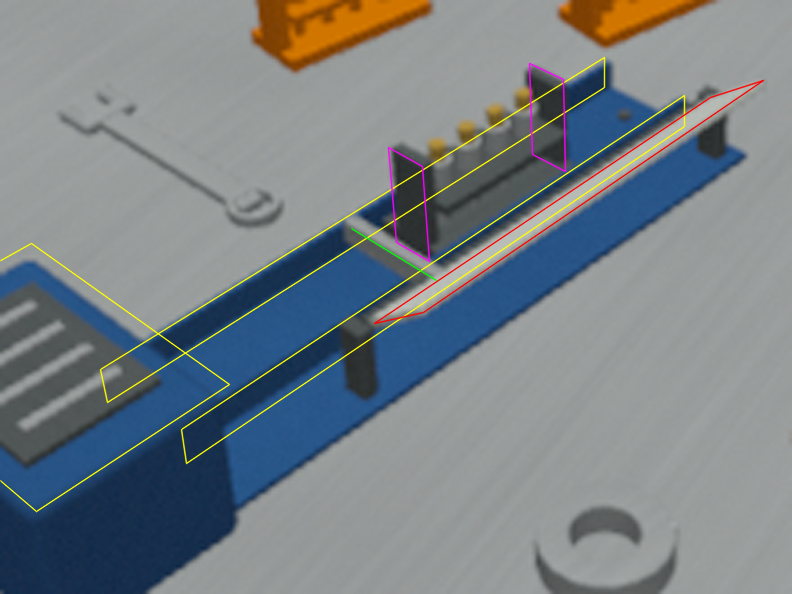

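View pics/o2.png

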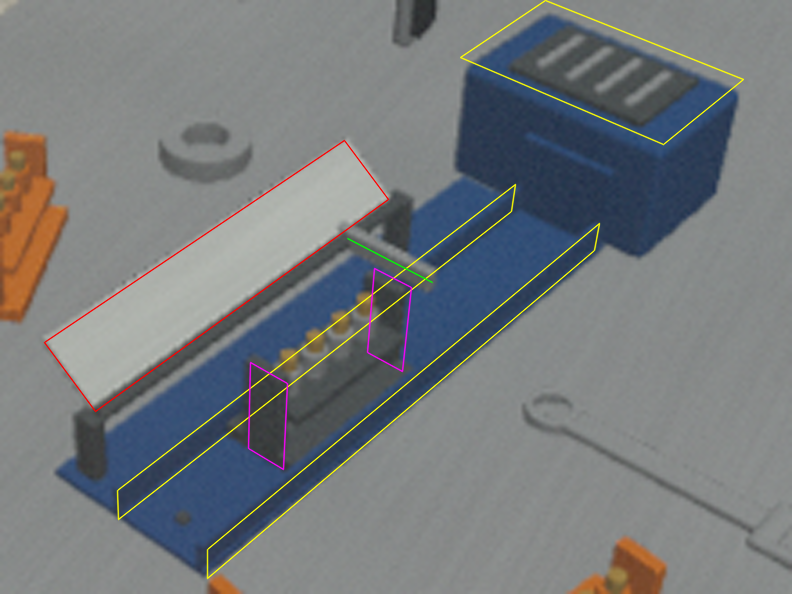

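```bash
cat > c.py <<'E'
from fit import *
p0=np.load('p.npy'); S=lambda u,v:(170+u/3.6-.5,230+v/3.6-.5); D=lambda u,v:(260+u/3.6-.5,145+v/3.6-.5)
pl=platepts(0)
obs=[('side',D(97,409),pl[0]),('side',D(45,343),pl[1]),('side',D(345,140),pl[2]),('side',D(388,199),pl[3]),
('side',D(207,575),(-.235,-.032,0)),('side',D(432,280),(0,-.002,.043)),('side',D(640,257),(.15,-.06,0)),
('scene',S(604,60),(-.235,-.032,.022)),('scene',S(763,80),pl[1]),('scene',S(425,312),pl[2]),('scene',S(352,228),(0,-.002,.043)),('scene',S(235,520),(.15,.09,0))]
f=lambda p:np.concatenate([proj(c,W(p,q))-u for c,u,q in obs])
s=least_squares(f,p0,loss='soft_l1'); p=s.x; print(p,np.sqrt(np.diag(np.linalg.inv(s.jac.T@s.jac)))); print(f(p).reshape(-1,2)); np.save('p.npy',p)
R=np.array([[np.cos(p[2]),np.sin(p[2])],[-np.sin(p[2]),np.cos(p[2])]])
# rack rear plate top mid z .068, front plate top mid
for n,cam,u in [('rear','scene',S(547,68)),('rear','side',D(265,368)),('front','scene',S(407,152)),('front','side',D(392,278))]:
    print(n,cam,R@(atz(cam,u,.068)[:2]-p[:2]))
for n,cam,u,z in [('can','scene',(420,233),.11),('can','side',(232,226),.11),('flange','scene',(309,210),.0),('wrenchring','side',(413,260),.01),('bearing','scene',(339,380),.018),('orA','scene',(265,240),0),('orB','scene',(350,230),0),('orC','scene',(407,345),0)]:
    P=atz(cam,u,z); print(n,P,R@(P[:2]-p[:2]))
print('stop',W(p,(.142,0,0)),'entry',W(p,(-.235,0,0)), 'tcp',manip.get_state()['position'],manip.get_state()['ee_rot'])
E
python3 c.py
```

```text
[ 0.532  -0.0751 -1.7772] [0.0009 0.001  0.0053]
[[-0.4883  0.357 ]
 [-0.029  -0.4115]
 [ 0.1219 -0.0993]
 [ 0.2649 -0.0324]
 [ 0.0099  0.6825]
 [ 0.421   0.2185]
 [-0.1939  1.6414]
 [ 0.1364 -0.3635]
 [ 0.0644  0.363 ]
 [-0.9127  0.227 ]
 [-0.5202  0.001 ]
 [ 4.0572  3.5502]]
rear scene [-0.1529 -0.0024]
rear side [-0.1486  0.0038]
front scene [-0.044  -0.0027]
front side [-0.0409  0.0002]
can [0.7362 0.1619 0.11  ] [-0.2739  0.1513]
can [0.7373 0.156  0.11  ] [-0.2683  0.1536]
flange [0.3838 0.3034 0.    ] [-0.3401 -0.2226]
wrenchring [ 0.4351 -0.0354  0.01  ] [-0.0191 -0.1029]
bearing [ 0.7447 -0.177   0.018 ] [0.056  0.2291]
orA [0.3709 0.1307 0.    ] [-0.1685 -0.1998]
orB [0.5233 0.2667 0.    ] [-0.3328 -0.0786]
orC [ 0.7998 -0.031   0.    ] [-0.0981  0.2531]
stop [ 0.5029 -0.2141  0.    ] entry [0.5801 0.1549 0.    ] tcp [ 0.575 -0.     0.211] [0.     0.7071 0.7071 0.    ]
```

The fit is good to about 1 px (≈2 mm). The rack's rear face is at chute x ≈ -0.151, y ≈ 0.

Plan:
- Keep the gripper open, with its closing line along chute y and tilted 6°.
- The +y finger presses the plate and the -y finger pushes the rack.

First I move above the start point.

Request:
servo_tool([
  [0,0,0,0,0,5.9,-1],
  [0,0,0,0,0,5.9,-1],
  [3,0.6,0,0,0,0,-1],
  [3,0.6,0,0,0,0,-1],
  [3,0.6,2,0,0,0,-1],
])

```text
clock: 1.7
position: [0.6136, 0.0852, 0.1938]
ee_rot: [0.002, 0.776, 0.63, 0.003]
contact_force: [-0.4, 0.4, 0.1]
width: 0.0859
gripper_force: 0.0
```

Request:
servo_tool([
  [0,0,2,0,0,0,-1],
  [0,0,2,0,0,0,-1],
  [0,0,0,6,0,0,-1],
  [0,0,0,0,0,0,-1],
  [0,0,0,0,0,0,-1],
])

```text
clock: 2.2
position: [0.6121, 0.0842, 0.151]
ee_rot: [-0.04, 0.775, 0.63, -0.032]
contact_force: [0.3, -0.3, 0.8]
width: 0.0855
gripper_force: 0.0
```

```bash
cat > st.py <<'E'
from fit import *
from scipy.spatial.transform import Rotation as Ro
def state():
    p=np.load('p.npy'); s=manip.get_state()
    t=p[2]; C=np.array([[np.cos(t),np.sin(t),0],[-np.sin(t),np.cos(t),0],[0,0,1]])
    P=C@(np.array(s['position'])-[p[0],p[1],0]); w,x,y,z=s['ee_rot']; M=C@Ro.from_quat([x,y,z,w]).as_matrix()
    print('t',s['clock'],'chute tcp mm',P*1000,'F',C@np.array(s['contact_force']),'w',s['width']); print(M)
    return P,M
E
python3 - <<'E'
from st import *
from h import *
P,M=state(); shot('side','s1.png'); shot('wrist','w1.png')
E
```

```text
t 2.2 chute tcp mm [-172.4004   45.7881  150.976 ] F [0.2662 0.403  0.8469] w 0.08553593189507977
[[-1.      0.     -0.0001]
 [ 0.      0.9947 -0.1025]
 [ 0.0001 -0.1025 -0.9947]]
```

View pics/s1.png

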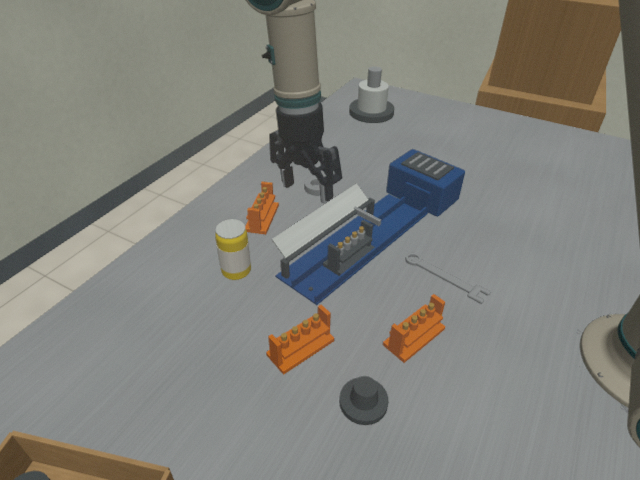

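View pics/w1.png

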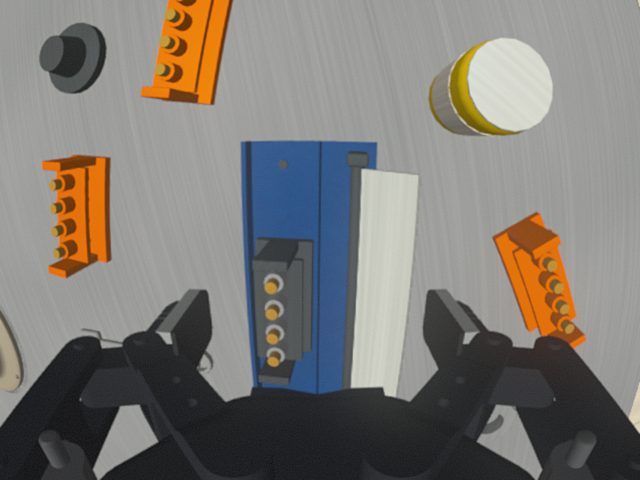

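The side view shows the gripper over the chute. The wrist view shows the rack at (280,310), the plate at (390,270) and the chute entry edge at row 142. I'll check the fit against the wrist view.

```bash
python3 - <<'E'
from st import *
P,M=state(); p=np.load('p.npy')
pl=platepts(0)
for n,c in [('entry-',(-.235,-.032,0)),('pl0',pl[0]),('pl1',pl[1]),('rearL',(-.151,-.013,.068)),('rearR',(-.151,.013,.068)),('frontL',(-.041,-.013,.068)),('rearbotL',(-.151,-.025,.004)),('rearbotR',(-.151,.025,.004))]: print(n,proj('wrist',W(p,c)))
for n,d in [('open tip',-.005),('tip',.008)]:
  for s in(-.0425,.0425):
    q=P+M@np.array([.011,s,d]); print(n,q*1000,proj('wrist',W(p,q)))
c=cal('wrist');T=np.array(c['world_to_cam']);print(-T[:3,:3].T@T[:3,3],T[2,:3])
im=cv2.imread('pics/w1.png')[130:430,150:480]; cv2.imwrite('pics/w1c.png',cv2.resize(im,None,fx=2,fy=2,interpolation=cv2.INTER_CUBIC))
E
```

```text
t 2.3 chute tcp mm [-172.4873   45.0684  151.9878] F [-0.4148 -0.4892 -0.6517] w 0.08544630094535377
[[-1.     -0.0004 -0.0004]
 [-0.0003  0.9948 -0.1018]
 [ 0.0004 -0.1018 -0.9948]]
entry- [245.7641 143.4836]
pl0 [360.5331 170.1404]
pl1 [417.2127 175.6372]
rearL [248.348  262.6325]
rearR [283.4716 264.1216]
frontL [258.0798 384.5682]
rearbotL [255.1796 238.5995]
rearbotR [310.8448 240.2309]
open tip [-183.4693    3.2941  161.2915] [222.8729 263.6448]
open tip [-183.5015   87.8528  152.6415] [409.0362 263.7239]
tip [-183.4743    1.9712  148.359 ] [229.1667 254.8498]
tip [-183.5065   86.5299  139.709 ] [402.8922 254.9133]
[0.6417 0.1461 0.3128] [-0.1496 -0.2348 -0.9605]
```

View pics/w1c.png

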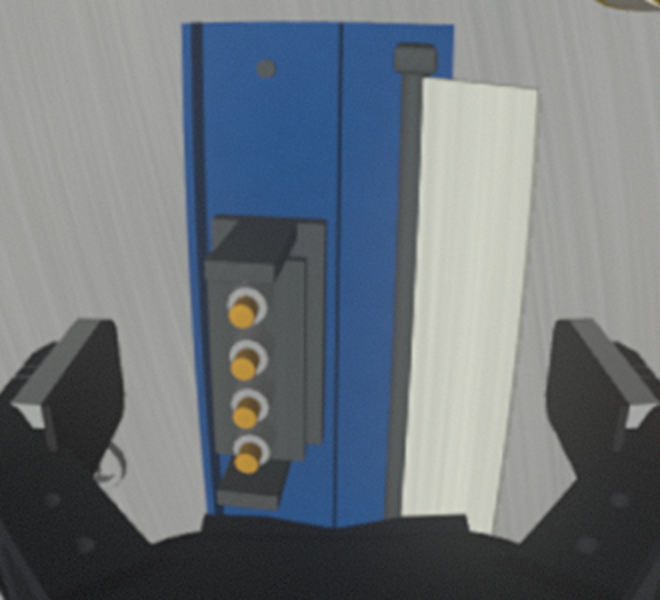

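The wrist view agrees with the chute and rack estimate to 2–3 mm. Now I descend towards the plate, watching the force.

Request:
servo_tool([
  [0,0.13,1.3,0,0,0,-1],
  [0,0.13,1.3,0,0,0,-1],
  [0,0.13,1.3,0,0,0,-1],
  [0,0.1,1.0,0,0,0,-1],
  [0,0.05,0.5,0,0,0,-1],
])

```text
clock: 2.8
position: [0.6097, 0.0845, 0.0949]
ee_rot: [-0.041, 0.775, 0.63, -0.034]
contact_force: [-0.1, 0.6, 0.7]
width: 0.0853
gripper_force: 0.0
```

Request:
servo_tool([
  [0,0.03,0.3,0,0,0,-1],
  [0,0.03,0.3,0,0,0,-1],
  [0,0.03,0.3,0,0,0,-1],
  [0,0.03,0.3,0,0,0,-1],
  [0,0,0,0,0,0,-1],
])

```text
clock: 3.3
position: [0.6106, 0.0844, 0.0845]
ee_rot: [-0.041, 0.775, 0.63, -0.033]
contact_force: [-0.3, 0.0, -0.0]
width: 0.0852
gripper_force: 0.0
```

Request:
servo_tool([
  [0,0.03,0.3,0,0,0,-1],
  [0,0.03,0.3,0,0,0,-1],
  [0,0.02,0.2,0,0,0,-1],
  [0,0,0,0,0,0,-1],
  [0,0,0,0,0,0,-1],
])

```text
clock: 3.8
position: [0.6107, 0.0845, 0.0766]
ee_rot: [-0.041, 0.775, 0.63, -0.033]
contact_force: [-0.7, -1.0, 0.5]
width: 0.0854
gripper_force: 0.0
```

Request:
servo_tool([
  [0,0.03,0.3,0,0,0,-1],
  [0,0.03,0.3,0,0,0,-1],
  [0,0.02,0.2,0,0,0,-1],
  [0,0,0,0,0,0,-1],
  [0,0,0,0,0,0,-1],
])

```text
clock: 4.3
position: [0.6106, 0.0845, 0.0685]
ee_rot: [-0.041, 0.775, 0.63, -0.033]
contact_force: [-0.1, 0.3, 0.6]
width: 0.0854
gripper_force: 0.0
```

```bash
python3 - <<'E'
from st import *
state()
a=shot('side');b=shot('scene')
im=np.hstack([a[140:300,250:450],b[180:340,220:420]]); cv2.imwrite('pics/m2.png',cv2.resize(im[:,:,::-1],None,fx=2,fy=2,interpolation=cv2.INTER_CUBIC))
E
```

```text
t 4.3 chute tcp mm [-172.346    44.2837   68.5117] F [-0.2649 -0.1878  0.6187] w 0.0854119157892753
[[-1.     -0.0004  0.0001]
 [-0.0004  0.9945 -0.1046]
 [-0.0001 -0.1046 -0.9945]]
```

View pics/m2.png

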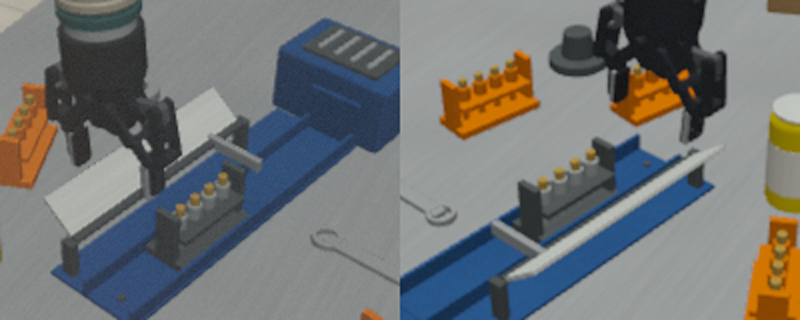

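```bash
python3 - <<'E'
from st import *
P,M=state(); p=np.load('p.npy');t=p[2]
for n,a,b in [('press',(290,221.5),(365,250)),('push',(326,236),(327.5,230))]:
    Q,e=tri(ray('side',a),ray('scene',b)); C=np.array([[np.cos(t),np.sin(t),0],[-np.sin(t),np.cos(t),0],[0,0,1]])
    q=C@(Q-[p[0],p[1],0]); print(n,q*1000,e,'in tool mm',M.T@(q-P)*1000)
E
```

```text
t 4.4 chute tcp mm [-172.388    44.42     68.6884] F [ 0.5016 -0.3479  0.279 ] w 0.08543780935990794
[[-1.     -0.0004 -0.    ]
 [-0.0004  0.9945 -0.1043]
 [ 0.0001 -0.1043 -0.9945]]
press [-172.7669   94.8371   95.8368] 3.737696842707037e-05 in tool mm [  0.3609  47.3118 -32.2573]
push [-168.0631    3.8181  107.2287] 0.003441299626289331 in tool mm [ -4.3063 -44.4008 -34.0968]
```

Triangulation puts the open fingertips about 33 mm behind the reported TCP, and the wrist view agrees. So I expect plate contact at TCP z ≈ 47 mm, and I'll let the contact confirm it.

Request:
servo_tool([
  [0,0.05,0.5,0,0,0,-1],
  [0,0.05,0.5,0,0,0,-1],
  [0,0.04,0.4,0,0,0,-1],
  [0,0,0,0,0,0,-1],
  [0,0,0,0,0,0,-1],
])

```text
clock: 4.9
position: [0.6105, 0.0845, 0.0543]
ee_rot: [-0.041, 0.775, 0.63, -0.033]
contact_force: [0.1, 0.1, 0.2]
width: 0.0856
gripper_force: 0.0
```

Request:
servo_tool([
  [0,0.03,0.3,0,0,0,-1],
  [0,0.03,0.3,0,0,0,-1],
  [0,0.03,0.3,0,0,0,-1],
  [0,0,0,0,0,0,-1],
  [0,0,0,0,0,0,-1],
])

```text
clock: 5.4
position: [0.6105, 0.0845, 0.0454]
ee_rot: [-0.041, 0.775, 0.63, -0.033]
contact_force: [-0.5, 0.6, -0.3]
width: 0.0852
gripper_force: 0.0
```

```bash
cat > gate.py <<'E'
from st import *
from scipy.optimize import minimize_scalar
def gate():
    p=np.load('p.npy')
    for cam in('side','scene'):
        shot(cam)
        for d in finder.tip_of('bar_tip',cam)[:2]:
            g=lambda q:np.sum((proj(cam,W(p,(0,.062-.064*np.cos(q)+.001*np.sin(q),.042+.064*np.sin(q)+.001*np.cos(q))))-d['at'])**2)
            r=minimize_scalar(g,bounds=(-.1,1),method='bounded'); print(cam,'gate',round(r.x,3),'res px',round(r.fun**.5,1),'p',d['p'])
        for d in finder.tip_of('rack_rear',cam)[:5]:
            h=lambda x:np.sum((proj(cam,W(p,(x,.001,.050)))-d['at'])**2)
            r=minimize_scalar(h,bounds=(-.2,.1),method='bounded')
            if r.fun<200: print(cam,'rack origin x',round(r.x+.055,4),'res',round(r.fun**.5,1),'p',d['p'])
if __name__=='__main__': state(); gate()
E
python3 gate.py
```

```text
t 5.4 chute tcp mm [-172.3398   44.1205   45.3557] F [-0.5138 -0.6019 -0.344 ] w 0.08524361782208484
[[-1.     -0.0004  0.0001]
 [-0.0004  0.9945 -0.1047]
 [-0.0001 -0.1047 -0.9945]]
side rack origin x -0.097 res 1.2 p 0.94
scene gate -0.058 res px 2.4 p 0.67
scene rack origin x -0.0995 res 1.8 p 0.72
```

Request:
servo_tool([
  [0,0.03,0.3,0,0,0,-1],
  [0,0.03,0.3,0,0,0,-1],
  [0,0,0,0,0,0,-1],
  [0,0,0,0,0,0,-1],
  [0,0,0,0,0,0,-1],
])

```text
clock: 6.2
position: [0.6102, 0.0846, 0.0394]
ee_rot: [-0.041, 0.775, 0.63, -0.033]
contact_force: [-1.5, 1.1, -0.1]
width: 0.0852
gripper_force: 0.5
```

```bash
python3 - <<'E'
from st import *
state()
a=shot('side');b=shot('scene'); 
im=np.hstack([a[160:280,250:400],b[200:320,280:430]]); cv2.imwrite('pics/m3.png',cv2.resize(im[:,:,::-1],(798,int(120*2.66)),interpolation=cv2.INTER_CUBIC))
E
```

```text
t 6.2 chute tcp mm [-172.3513   43.8375   39.4311] F [-0.8053 -1.6513 -0.1002] w 0.0852491383621386
[[-1.     -0.0004  0.0001]
 [-0.0005  0.9945 -0.1051]
 [-0.0001 -0.1051 -0.9945]]
```

View pics/m3.png

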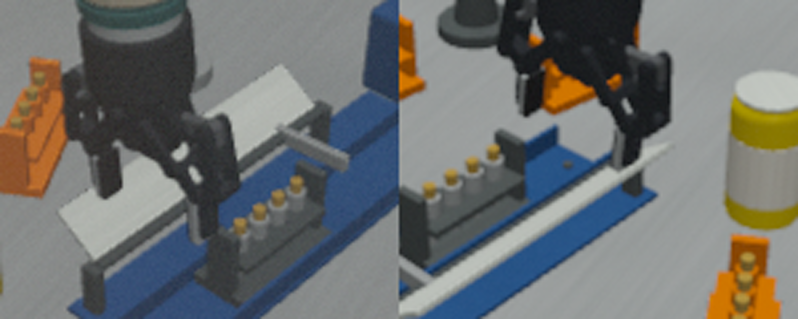

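```bash
python3 - <<'E'
from st import *
P,M=state(); p=np.load('p.npy');t=p[2]
for n,a,b in [('press',(289.5,233.5),(364,262)),('push',(326,249),(331,240))]:
    Q,e=tri(ray('side',a),ray('scene',b)); C=np.array([[np.cos(t),np.sin(t),0],[-np.sin(t),np.cos(t),0],[0,0,1]])
    q=C@(Q-[p[0],p[1],0]); print(n,q*1000,e,'in tool mm',M.T@(q-P)*1000)
E
```

```text
t 6.3 chute tcp mm [-172.3672   43.8253   39.4108] F [ 0.3255 -0.1163  0.0856] w 0.08543417201659911
[[-1.     -0.0005  0.0001]
 [-0.0005  0.9945 -0.1051]
 [-0.0001 -0.1051 -0.9945]]
press [-174.3068   93.8063   66.6846] 0.003035835161705255 in tool mm [  1.9144  46.8373 -32.3778]
push [-174.3908    2.3391   79.9856] 0.003579836185798559 in tool mm [  2.0399 -45.5213 -35.9883]
```

Request:
servo_tool([
  [0,0,0,0,0,0,-1],
  [0,0,0,0,0,0,-1],
  [0,0,0,0,0,0,-1],
  [0,0,0,0,0,0,-1],
  [0,0,0,0,0,0,-1],
])

```text
clock: 6.8
position: [0.6104, 0.0845, 0.0394]
ee_rot: [-0.041, 0.775, 0.63, -0.033]
contact_force: [-0.7, 0.3, 0.0]
width: 0.0855
gripper_force: 0.5
```

Request:
servo_tool([
  [0,0.03,0.3,0,0,0,-1],
  [0,0.03,0.3,0,0,0,-1],
  [0,0.03,0.3,0,0,0,-1],
  [0,0.03,0.3,0,0,0,-1],
  [0,0,0,0,0,0,-1],
])

```text
clock: 7.3
position: [0.6105, 0.0845, 0.027]
ee_rot: [-0.041, 0.775, 0.63, -0.033]
contact_force: [0.3, -0.1, 2.4]
width: 0.0855
gripper_force: 0.8
```

```bash
python3 gate.py
```

```text
t 7.3 chute tcp mm [-172.3691   44.1609   26.9861] F [0.047  0.3546 2.3706] w 0.08548646061964531
[[-1.     -0.0004  0.0001]
 [-0.0004  0.9945 -0.1046]
 [-0.     -0.1046 -0.9945]]
side gate 0.357 res px 0.3 p 0.9
side rack origin x -0.096 res 0.3 p 0.56
scene gate 0.27 res px 0.9 p 0.83
scene gate 1.0 res px 58.0 p 0.36
scene rack origin x -0.0949 res 1.5 p 0.75
```

Request:
servo_tool([
  [0,0.03,0.3,0,0,0,-1],
  [0,0.03,0.3,0,0,0,-1],
  [0,0.03,0.3,0,0,0,-1],
  [0,0.03,0.3,0,0,0,-1],
  [0,0,0,0,0,0,-1],
])

```text
clock: 8.1
position: [0.6104, 0.0845, 0.0149]
ee_rot: [-0.041, 0.775, 0.63, -0.033]
contact_force: [1.0, -0.3, 1.9]
width: 0.085
gripper_force: 1.2
```

Request:
servo_tool([
  [0,0.03,0.3,0,0,0,-1],
  [0,0.02,0.2,0,0,0,-1],
  [0,0,0,0,0,0,-1],
  [0,0,0,0,0,0,-1],
  [0,0,0,0,0,0,-1],
])

```text
clock: 8.6
position: [0.6103, 0.0845, 0.0104]
ee_rot: [-0.041, 0.775, 0.63, -0.033]
contact_force: [0.9, 0.2, 2.6]
width: 0.0855
gripper_force: 1.5
```

```bash
python3 gate.py
```

```text
t 8.6 chute tcp mm [-172.3597   44.0025   10.3976] F [-0.3456  0.8934  2.6299] w 0.08554928857837621
[[-1.     -0.0005  0.0001]
 [-0.0005  0.9945 -0.1045]
 [-0.     -0.1045 -0.9945]]
side gate 0.907 res px 0.9 p 0.6
side rack origin x -0.0966 res 1.0 p 0.88
scene gate 0.909 res px 1.7 p 0.66
scene rack origin x -0.1 res 1.9 p 0.83
```

Request:
servo_tool([
  [0,-0.02,-0.2,0,0,0,-1],
  [0,0,0,0,0,0,-1],
  [0,0,0,0,0,0,-1],
  [0,0,0,0,0,0,-1],
  [0,0,0,0,0,0,-1],
])

```text
clock: 9.4
position: [0.6105, 0.0845, 0.0124]
ee_rot: [-0.041, 0.775, 0.63, -0.033]
contact_force: [1.4, -0.5, 2.9]
width: 0.0855
gripper_force: 1.5
```

```bash
python3 gate.py; python3 gate.py | grep gate; python3 - <<'E'
from ov import *
a=shot('side','s4.png');p=np.load('p.npy')
overlay('side','pics/s4.png',(255,150,180,140),'pics/o4.png',p,.8,-.096,4.2)
E
```

```text
t 9.4 chute tcp mm [-172.3927   44.1295   12.3643] F [0.1675 1.4275 2.9171] w 0.08546049740851196
[[-1.     -0.0005  0.    ]
 [-0.0005  0.9946 -0.1042]
 [ 0.     -0.1042 -0.9946]]
side gate 0.825 res px 1.0 p 0.69
side rack origin x -0.0931 res 2.4 p 0.92
scene gate 1.0 res px 142.3 p 0.68
scene gate 0.803 res px 1.1 p 0.57
scene rack origin x -0.1011 res 0.4 p 0.61
side gate 0.863 res px 1.5 p 0.79
scene gate 0.649 res px 3.0 p 0.75
```

View pics/o4.png

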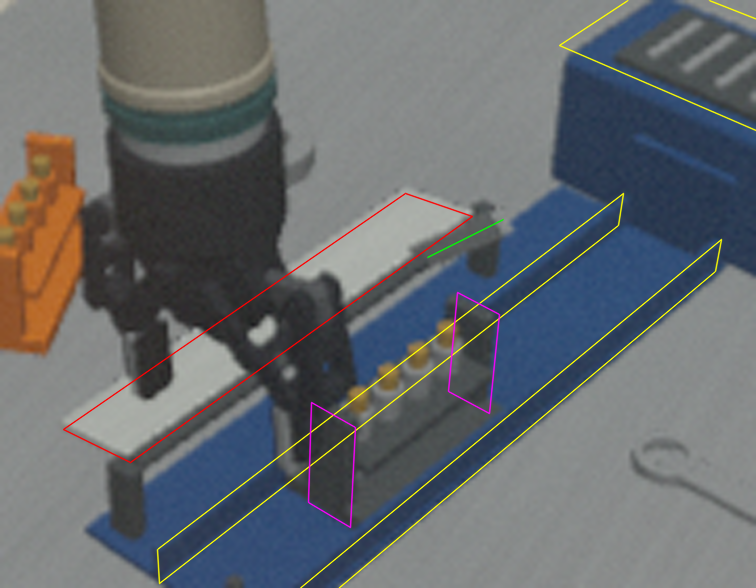

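The overlay at 0.8 rad matches the plate, so the gate is open. The pusher finger is behind the rack's rear plate, so I start pushing gently.

Request:
servo_tool([
  [-0.5,0,0,0,0,0,-1],
  [-0.5,0,0,0,0,0,-1],
  [-0.5,0,0,0,0,0,-1],
  [-0.5,0,0,0,0,0,-1],
  [-0.5,0,0,0,0,0,-1],
])

```text
clock: 10.55
position: [0.605, 0.06, 0.0123]
ee_rot: [-0.041, 0.775, 0.63, -0.033]
contact_force: [1.2, 3.9, 3.3]
width: 0.0856
gripper_force: 2.3
```

```bash
python3 gate.py
```

```text
t 10.55 chute tcp mm [-147.2405   43.8107   12.3039] F [-4.1039  0.3717  3.3317] w 0.08562117252776354
[[-1.     -0.0002 -0.0005]
 [-0.0001  0.9945 -0.1048]
 [ 0.0006 -0.1048 -0.9945]]
side gate 0.808 res px 1.3 p 0.84
side rack origin x -0.0765 res 2.6 p 0.97
scene gate 0.804 res px 2.0 p 0.72
scene rack origin x -0.0806 res 2.4 p 0.68
```

Request:
servo_tool([
  [-0.7,0,0,0,0,0,-1],
  [-0.7,0,0,0,0,0,-1],
  [-0.7,0,0,0,0,0,-1],
  [-0.7,0,0,0,0,0,-1],
  [-0.7,0,0,0,0,0,-1],
])

```text
clock: 11.35
position: [0.598, 0.0252, 0.0123]
ee_rot: [-0.041, 0.775, 0.63, -0.033]
contact_force: [0.8, 2.9, 2.9]
width: 0.0852
gripper_force: 2.2
```

```bash
python3 gate.py
```

```text
t 11.35 chute tcp mm [-111.7584   44.029    12.313 ] F [-3.017   0.2327  2.8704] w 0.08524132891402779
[[-1.     -0.0001 -0.0002]
 [-0.0001  0.9945 -0.1045]
 [ 0.0002 -0.1045 -0.9945]]
side gate 0.814 res px 1.6 p 0.58
side rack origin x -0.0464 res 0.1 p 0.73
scene gate 0.655 res px 0.9 p 0.77
scene gate 0.302 res px 50.3 p 0.64
scene rack origin x -0.0445 res 1.1 p 0.88
```

Request:
servo_tool([
  [-0.7,0,0,0,0,0,-1],
  [-0.7,0,0,0,0,0,-1],
  [-0.7,0,0,0,0,0,-1],
  [-0.7,0,0,0,0,0,-1],
  [-0.7,0,0,0,0,0,-1],
])

```text
clock: 12.15
position: [0.5908, -0.0088, 0.0123]
ee_rot: [-0.041, 0.775, 0.63, -0.033]
contact_force: [0.5, 3.6, 2.0]
width: 0.0855
gripper_force: 2.3
```

Request:
servo_tool([
  [-0.7,0,0,0,0,0,-1],
  [-0.7,0,0,0,0,0,-1],
  [-0.7,0,0,0,0,0,-1],
  [-0.7,0,0,0,0,0,-1],
  [-0.7,0,0,0,0,0,-1],
])

```text
clock: 12.65
position: [0.5832, -0.043, 0.0123]
ee_rot: [-0.041, 0.775, 0.63, -0.033]
contact_force: [-0.5, 4.6, 3.6]
width: 0.0858
gripper_force: 2.7
```

```bash
python3 gate.py
```

```text
t 12.65 chute tcp mm [-41.9683  43.5834  12.2873] F [-4.4225 -1.3939  3.5564] w 0.08579540708190789
[[-1.     -0.0003 -0.0003]
 [-0.0002  0.9944 -0.1055]
 [ 0.0003 -0.1055 -0.9944]]
side gate -0.1 res px 4.8 p 0.39
side gate -0.1 res px 81.7 p 0.27
side rack origin x 0.0215 res 1.8 p 0.75
scene gate 0.84 res px 0.1 p 0.83
scene rack origin x 0.0258 res 0.8 p 0.91
```

Request:
servo_tool([
  [-0.4,0,0,0,0,0,-1],
  [-0.4,0,0,0,0,0,-1],
  [-0.4,0,0,0,0,0,-1],
  [-0.4,0,0,0,0,0,-1],
  [-0.4,0,0,0,0,0,-1],
])

```text
clock: 13.45
position: [0.5796, -0.0623, 0.0123]
ee_rot: [-0.041, 0.775, 0.63, -0.033]
contact_force: [0.1, 3.6, 2.0]
width: 0.0852
gripper_force: 2.4
```

```bash
python3 gate.py
```

```text
t 13.45 chute tcp mm [-22.3081  44.0315  12.308 ] F [-3.5564 -0.6693  2.0121] w 0.08519706194972718
[[-1.     -0.0004 -0.0003]
 [-0.0004  0.9945 -0.1046]
 [ 0.0004 -0.1046 -0.9945]]
side gate 0.825 res px 2.1 p 0.89
side rack origin x 0.0511 res 0.6 p 0.64
scene gate 0.768 res px 1.9 p 0.85
scene rack origin x 0.0399 res 3.6 p 0.62
```

Request:
servo_tool([
  [-0.4,0,0,0,0,0,-1],
  [-0.4,0,0,0,0,0,-1],
  [-0.4,0,0,0,0,0,-1],
  [-0.4,0,0,0,0,0,-1],
  [-0.4,0,0,0,0,0,-1],
])

```text
clock: 14.25
position: [0.5754, -0.0819, 0.0123]
ee_rot: [-0.041, 0.775, 0.63, -0.033]
contact_force: [-0.8, 4.8, 2.4]
width: 0.0854
gripper_force: 2.6
```

Request:
servo_tool([
  [-0.4,0,0,0,0,0,-1],
  [-0.4,0,0,0,0,0,-1],
  [-0.3,0,0,0,0,0,-1],
  [-0.2,0,0,0,0,0,-1],
  [-0.2,0,0,0,0,0,-1],
])

```text
clock: 14.75
position: [0.5722, -0.0965, 0.0124]
ee_rot: [-0.041, 0.775, 0.63, -0.033]
contact_force: [-0.4, 5.2, 3.6]
width: 0.0856
gripper_force: 2.9
```

```bash
python3 gate.py
```

```text
t 14.75 chute tcp mm [12.6291 43.7866 12.3568] F [-4.9658 -1.4222  3.6409] w 0.0855993694695596
[[-1.     -0.0002 -0.0004]
 [-0.0001  0.9945 -0.1051]
 [ 0.0004 -0.1051 -0.9945]]
side gate 0.792 res px 0.6 p 0.71
side rack origin x 0.0814 res 0.7 p 0.83
scene gate -0.1 res px 113.8 p 0.4
scene rack origin x 0.0759 res 3.1 p 0.64
```

Request:
servo_tool([
  [-0.15,0,0,0,0,0,-1],
  [-0.15,0,0,0,0,0,-1],
  [-0.15,0,0,0,0,0,-1],
  [-0.1,0,0,0,0,0,-1],
  [0,0,0,0,0,0,-1],
])

```text
clock: 15.55
position: [0.5713, -0.1014, 0.0123]
ee_rot: [-0.041, 0.775, 0.63, -0.033]
contact_force: [-1.8, 5.2, 3.7]
width: 0.0855
gripper_force: 2.8
```

Request:
servo_tool([
  [-0.1,0,0,0,0,0,-1],
  [-0.1,0,0,0,0,0,-1],
  [0,0,0,0,0,0,-1],
  [0,0,0,0,0,0,-1],
  [0,0,0,0,0,0,-1],
])

```text
clock: 16.05
position: [0.571, -0.1034, 0.0124]
ee_rot: [-0.041, 0.775, 0.63, -0.033]
contact_force: [-1.5, 5.3, 3.4]
width: 0.0852
gripper_force: 2.9
```

Request:
servo_tool([
  [-0.1,0,0,0,0,0,-1],
  [-0.1,0,0,0,0,0,-1],
  [0,0,0,0,0,0,-1],
  [0,0,0,0,0,0,-1],
  [0,0,0,0,0,0,-1],
])

```text
clock: 16.55
position: [0.571, -0.1034, 0.0124]
ee_rot: [-0.042, 0.776, 0.629, -0.031]
contact_force: [1.2, 9.7, 4.2]
width: 0.0857
gripper_force: 5.7
```

The position stalled and the force rose, so the rack is against the stop. I back off slightly to relieve the push, then rise vertically so the gate closes under control.

Request:
servo_tool([
  [0.2,0,0,0,0,0,-1],
  [0.2,0,0,0,0,0,-1],
  [0,0,0,0,0,0,-1],
  [0,0,0,0,0,0,-1],
  [0,0,0,0,0,0,-1],
])

```text
clock: 17.05
position: [0.5719, -0.1029, 0.0124]
ee_rot: [-0.04, 0.775, 0.63, -0.033]
contact_force: [-1.3, -1.2, 2.8]
width: 0.0855
gripper_force: 1.2
```

```bash
python3 gate.py
```

```text
t 17.05 chute tcp mm [18.9725 44.7756 12.4114] F [ 1.4683 -1.0172  2.7707] w 0.0855475937345218
[[-1.     -0.0005  0.0012]
 [-0.0006  0.9947 -0.1033]
 [-0.0011 -0.1033 -0.9947]]
side gate 0.793 res px 1.7 p 0.98
side gate -0.1 res px 14.8 p 0.3
side rack origin x 0.0901 res 0.8 p 0.68
scene gate 0.738 res px 2.5 p 0.68
scene rack origin x 0.085 res 0.5 p 0.71
```

Request:
servo_tool([
  [0,-0.04,-0.4,0,0,0,-1],
  [0,-0.04,-0.4,0,0,0,-1],
  [0,-0.04,-0.4,0,0,0,-1],
  [0,-0.04,-0.4,0,0,0,-1],
  [0,-0.04,-0.4,0,0,0,-1],
])

```text
clock: 17.85
position: [0.5711, -0.1015, 0.0327]
ee_rot: [-0.041, 0.775, 0.63, -0.033]
contact_force: [-1.6, 0.1, 0.2]
width: 0.0852
gripper_force: 0.4
```

```bash
python3 gate.py
```

```text
t 17.85 chute tcp mm [17.7885 43.7215 32.6608] F [ 0.2204 -1.6013  0.216 ] w 0.0852031249113139
[[-1.     -0.0006 -0.0003]
 [-0.0006  0.9944 -0.1053]
 [ 0.0004 -0.1053 -0.9944]]
side gate 0.309 res px 1.5 p 0.66
side gate 1.0 res px 55.1 p 0.25
side rack origin x 0.0932 res 2.6 p 0.8
scene gate 0.105 res px 1.7 p 0.64
scene rack origin x 0.0915 res 3.1 p 0.91
```

Request:
servo_tool([
  [0,-0.04,-0.4,0,0,0,-1],
  [0,-0.05,-0.5,0,0,0,-1],
  [0,-0.1,-1,0,0,0,-1],
  [0,-0.2,-2,0,0,0,-1],
  [0,-0.3,-3,0,0,0,-1],
])

```text
clock: 18.65
position: [0.5709, -0.1018, 0.1017]
ee_rot: [-0.042, 0.775, 0.63, -0.034]
contact_force: [-0.1, -0.8, 1.0]
width: 0.0854
gripper_force: 0.0
```

Request:
servo_tool([
  [0,-0.3,-3,0,0,0,-1],
  [0,-0.3,-3,0,0,0,-1],
  [0,0,0,0,0,0,-1],
  [0,0,0,0,0,0,-1],
  [0,0,0,0,0,0,-1],
])

```text
clock: 19.15
position: [0.5715, -0.1019, 0.1614]
ee_rot: [-0.041, 0.775, 0.63, -0.033]
contact_force: [0.2, -0.3, 0.0]
width: 0.0854
gripper_force: 0.0
```

```bash
python3 gate.py; python3 gate.py | grep -v tcp
```

```text
t 19.15 chute tcp mm [ 18.1078  44.1435 161.3913] F [0.2272 0.2649 0.0403] w 0.08539212216572495
[[-1.     -0.0004 -0.0001]
 [-0.0004  0.9944 -0.106 ]
 [ 0.0001 -0.106  -0.9944]]
side gate 0.002 res px 1.7 p 0.64
side rack origin x 0.0877 res 2.8 p 0.58
scene gate -0.1 res px 10.2 p 0.72
scene gate -0.078 res px 0.3 p 0.62
scene rack origin x 0.0862 res 0.6 p 0.72
[[-1.     -0.0005 -0.0001]
 [-0.0005  0.9944 -0.1059]
 [ 0.0001 -0.1059 -0.9944]]
side gate 0.014 res px 2.0 p 0.74
side rack origin x 0.0929 res 2.3 p 0.91
scene gate -0.098 res px 1.8 p 0.92
scene rack origin x 0.0874 res 1.2 p 0.65
```

The gate reads closed, the rack is home at x ≈ 0.087 and the gripper is clear. Handing in.

```bash
python3 -c "
from rig import manip
print(manip.sign_off())"
```

```text
the job is handed in; nothing more can be done
None
```

The rack was pushed under the held-open gate and home against the end stop (x ≈ 0.087 m by camera), the gate then closed behind it, and the job was handed in at about 19 s; sign-off returned no verdict.

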